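Check the air temperature in the bench test chamber

ROBOT

A 6-joint arm with a two-finger parallel gripper is mounted at the origin on a cart in front of the work surface, level with it; the furniture and walls round the work are solid. World frame = base frame: x ahead of the robot, y to its left, z up, the work surface at z = 0. Lengths are in m, angles in degrees, forces in N, time in s.
With the tool pointing down it reaches from about 0.25 to 0.725 m from the base axis. Payload 9.7 kg.
Tool frame: the origin (TCP) lies midway between the tips of the shut fingers; the grasp point (between the pads) lies 19 mm behind it; z points along the fingers, y is the line along which they close (so a half turn about z gives the same grasp; the last joint's range is limited). The gripper opens to 85 mm and grips with 20 to 120 N. Pads are 22 mm wide; open, the fingers measure 114 mm over their backs; the gripper's body (76 mm by 85 mm) begins 54 mm behind the grasp point. The pads swing forward as they close: fully open they stand 13 mm farther back than shut.
Start: joints at [64.859, 4.979, 10.078, 95.1, 0, 90], TCP at [0.234, 0.498, 0.231] pointing down, gripper open.
Joint ranges: [-179.16, 179.16], [-48.56, 103.87], [-65.8, 70.77], [-126.05, 130.52], [-82.76, 87.17], [-180, 180]. Speed limits (degrees/s): [127.2, 127.2, 147.25, 180, 180, 180].

INTERFACE

Orientations are given as [roll, pitch, yaw] about the fixed x, y, z axes, in that order (R = Rz(yaw) Ry(pitch) Rx(roll)).
In Python, from workcell import * gives the robot as it stands.
- The arm moves only by the tool servo_tool, never from a script. Its argument "moves" is a list of rows, each a list of 4 numbers: the shift along the world's x, y, z in a scale on which 1.0 is 0.6 m, then the turn about the world's z in normalised numbers (1 is 180 degrees). A call has 1 to 20 rows; each row is the pose to reach, as a shift and turn from the pose commanded when the call began; what a row does not reach only later rows make up. A row lasts 1/12 s, in which the tool goes at most 41.7 mm and 7.16 degrees, less where a joint would pass 70% of its speed; a pose out of reach is approached as far as the arm can. A call with a gripper value outside its range is refused whole. "claw" is the closure, from 0 (fully open) to 1 (shut), set as the call begins (left out, the last holds). The fingers move at their own pace and stop on an object; "force" is the grip in N (left out, the last holds). Time passes only in rows, so rows that repeat a pose let the fingers close. It gives the time, the measured TCP pose, the force, the opening and the grip force at its end, in the units of the state.
- get_obs(): the state, without advancing time (a new reading comes with each control period).
- camera(name): name is "side" or "top" or "wrist"; returns the picture (420x560x3 uint8, red, green, blue); there is no depth.
- get_calibration(name): a dict with "fx", "fy", "cx", "cy" (pixels), "rvec" (rotation vector, rad) and "tvec" (3), from world to camera coordinates, as OpenCV has them; the wrist camera has in their place "tool_from_camera" (4x4, takes a point from camera to tool coordinates, whose origin is the TCP and whose axes are the flange's). Camera axes: x right, y down, z forward; pixel columns grow to the right and rows downward; lengths in m; the calibration is good to about 2 mm. A picture is of the moment at which its call begins: read the wrist's pose just before it. get_calibration takes no time and is no camera call.
- job_done(): hands the job in; it is judged then, once.
The state is a dict: "time": time; "q": joint angles; "qd": joint speeds; "joint_efforts": joint torques, N m; "ee_pos": TCP position; "tcp_rot": TCP orientation; "wrist_force": force on the tool from outside, world axes, zero at the start; "torque": the same for the moment, N m; "opening": finger opening in m; "grasp_force": force on a finger pad.
Only numpy, scipy, OpenCV 4.12 (cv2) and the standard library are available. Lean on these libraries where they do the work, as an engineer would, in place of code of your own. Each camera call takes 0.05 s, during which the arm holds its last target. There are 200 camera calls.

TASK

The module in the bench temperature chamber is ready for its air reading. First push the chamber door shut until it seats on its catch; then lift the dial thermometer out of its stand, keep it upright and lower its stem through the port in the chamber roof without touching the chamber, until the ring on the stem is level with the top of the port. Finish while still holding the thermometer there by its dial, still and in the middle of the port, carried by the gripper alone; leave the other things on the bench alone.

Things in the scene. Friction and masses are not known exactly. Their poses are not given: they have to be found in the camera images.
- chamber: Grey bench temperature chamber, fixed, 140 deep (x) x 260 wide (y) x 165 mm high. Origin: centre of its underside, on the bench; own +z up, own -x its front, towards the robot. The door takes the left 180 mm of the front; a control column 76 mm wide takes the right end, its face level with the shut door's. The module inside reaches 75 mm above the bench.
- chamber_door (a joint): Door angle (rad): 0 = shut; grows as it opens towards the robot; starts 0.3 to 0.6, stays where left. Door 180 wide, 18 thick, 16 to 163 mm above the bench; top rail 28 mm high, window below set back 8 mm; bar grip 164 mm from the hinge, 42 to 92 mm up, 24 mm out. Roller catch: over the last 10 mm of the free edge's travel it resists with about 8 N, then snaps home and reads under 0.01.
- door_hinge (a point): Point on the door's vertical hinge axis (left end of the door), on the door's front face, level with its top edge (163 mm above the bench).
- door_edge (a point): Top corner of the door's free edge on its front (outer) face, 180 mm from door_hinge; it moves with the door.
- chamber_port (a point): Centre of the port in the chamber roof, level with the top of its steel bushing, 171 mm above the bench. Bushing 32 mm outside, 6 mm above the roof; bore 20 mm wide, 18 mm long, vertical, open below. In the chamber frame it lies 12 mm in front of the centre and 36 mm to the left.
- thermometer: Dial thermometer, 0.09 kg: round dial case 45 mm wide, 21 mm high, dial up, with a 6 mm steel stem 105 mm straight down from the middle of its underside (brass nut 11 mm wide, 10 mm high at its top). Origin: centre of the case's underside; own +z up along the stem. Starts upright, the case on the stand's rim, 122 mm above the bench; grip the rim of the case from above.
- stem_ring (a point): Centre of the immersion ring on the stem (9 mm wide, 3 mm high), 45 mm below the underside of the dial case, on the stem's axis.
- stem_tip (a point): Lower end of the stem, 105 mm below the underside of the dial case.
- stand: Thermometer stand, loose, 0.7 kg: round dark base 72 mm wide and 12 mm high with an upright aluminium tube 22 mm outside, 14 mm bore, its rim 122 mm above the bench. Origin: centre of its underside. The stem stands inside the tube (lift it 110 mm to clear).
- battery: Black battery pack, 104x99x27 mm, loose, a bystander at the left; origin at the centre of its underside.
- connector: Small white and blue connector block, 36x44x25 mm, loose, a bystander in front; origin at the centre of its underside.
- plug_relay: Upright plug-in relay, 21x27x34 mm, loose, a bystander behind the stand; origin at the centre of its underside.

How it is judged (in metres and radians):
On the way, in this order (a step that is already met when the one before it is completed fails the run):
1. the chamber door is shut and seated on its catch, the thermometer still in its stand (value of joint chamber_door below 0.015 rad and z of stem_tip in the frame of stand below 0.06 m), for 0.2 s.
2. the thermometer is lifted clear out of its stand, upright, by the gripper (height (world z) of stem_tip above 0.125 m and angle between thermometer's own z axis and vertical below 0.2 rad and contact force between the fingers and thermometer above 0.5 N), for 0.1 s.
3. the stem enters the port from above (horizontal distance between stem_tip and chamber_port below 0.008 m and z of stem_tip in the frame of chamber_port between -0.05 and -0.004 m), for 0.05 s.
At the end, for the whole second after the job is handed in: The door is seated on its catch (under 0.015 rad); the thermometer is held still (under 10 mm/s) by the fingers (over 1 N), touching nothing of the chamber (under 0.1 N), its ring within 6 mm of the level of the port's top and within 4 mm of the port's axis, its tip within 6 mm of that axis (value of joint chamber_door below 0.015 rad and z of stem_ring in the frame of chamber_port between -0.006 and 0.006 m and horizontal distance between stem_ring and chamber_port below 0.004 m and horizontal distance between stem_tip and chamber_port below 0.006 m and contact force between the fingers and thermometer above 1 N and contact force between thermometer and chamber below 0.1 N and linear speed of thermometer below 0.01 m/s); the arm keeps its last pose, push and grip.
It fails at once if the thermometer touches the chamber, its port or what is in it (contact force between thermometer and chamber above 0.3 N).
It fails at once if the stand is knocked over or dragged away (distance of stand from where it was at the start of the episode above 0.05 m or angle between stand's own z axis and vertical above 0.4 rad).
It fails at once if a bystander is disturbed (distance of any of battery, connector, plug_relay from where it was at the start of the episode above 0.03 m).
It also fails if it takes over 72 s, if anything falls off the work surface, if the arm or the gripper's body presses on something with over 40 N, if the wrist force passes 120 N, or if a joint passes its speed limit or range.

## Working session

There is one attempt and no reset: what is moved stays moved. The work goes in short steps, Python scripts to look and compute and a tool call to move; the robot and the scene stay as the last step left them, time stands still between calls to the robot, and variables do not carry over. Pictures are saved under pics/ and viewed, at most 10 in all, crops included, and the job is handed in when it is done.

Besides the shell and the picture viewer there is one more tool, called by a JSON object that holds its "method" and its "body", one argument or row to a line. servo_tool: Moves the arm, as the interface text tells. Its arguments: {"type":"object","properties":{"moves":{"type":"array","items":{"type":"array","items":{"type":"number"}}},"claw":{"type":"number"},"force":{"type":"number"}},"required":["moves"]}

```bash
mkdir -p pics; ls
python3 - <<'E'
from workcell import *
import cv2
for n in ("side","top"):
    cv2.imwrite(f"pics/{n}0.png",camera(n)[:,:,::-1]); print(n,get_calibration(n))
print(get_calibration("wrist")); print(get_obs())
E
```

```text
pics
side {'fx': 439.49367857705175, 'fy': 439.49367857705175, 'cx': 280.26412720277364, 'cy': 201.3482906986727, 'rvec': array([ 1.95963774, -0.08292916,  0.05988721]), 'tvec': array([-0.55025607,  0.13130548,  1.05735116])}
top {'fx': 510.1490113799866, 'fy': 510.1490113799866, 'cx': 277.3646039970988, 'cy': 206.62372778579504, 'rvec': array([ 2.02423342, -2.19761485,  0.23238836]), 'tvec': array([0.07305405, 0.558133  , 1.13664565])}
{'fx': 374.06962430976444, 'fy': 374.06962430976444, 'cx': 277.80730941101416, 'cy': 205.48721081348327, 'tool_from_camera': array([[-1.63821128e-04, -9.57555443e-01, -2.88249106e-01,
         7.39295655e-02],
       [ 9.99999626e-01, -4.01675449e-04,  7.66023006e-04,
         9.16431190e-04],
       [-8.49292088e-04, -2.88248872e-01,  9.57555151e-01,
        -1.42816303e-01],
       [ 0.00000000e+00,  0.00000000e+00,  0.00000000e+00,
         1.00000000e+00]])}
{'time': 0.1, 'q': array([6.48567649e+01, 5.00713310e+00, 1.00394416e+01, 9.51002351e+01,
       4.73612612e-04, 9.00009176e+01]), 'qd': array([ 0.00072908, -0.08350976,  0.08711206,  0.07128107, -0.01686454,
        0.05204303]), 'joint_efforts': array([-3.78389068e-04, -5.21562481e+01,  4.65654051e+01,  1.59463071e-02,
       -9.41582130e-06,  1.28407723e-05]), 'ee_pos': array([0.23359448, 0.49769836, 0.23066581]), 'tcp_rot': array([-1.79932073e+02, -4.72524369e-04,  1.54855847e+02]), 'wrist_force': array([ 0.04921183, -0.14985949, -0.19326911]), 'torque': array([0.01915365, 0.00036697, 0.04749367]), 'grasp_force': 0.0, 'opening': 0.0854538697947781}
```

View pics/top0.png

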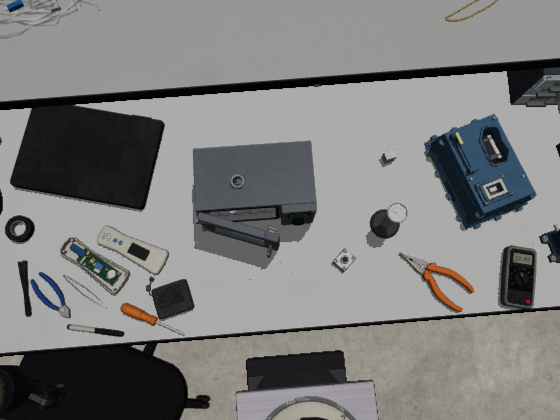

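View pics/side0.png

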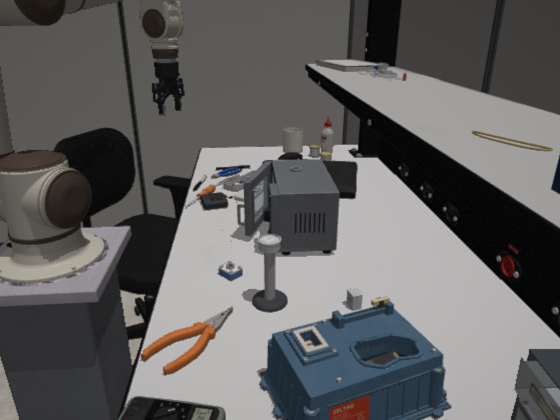

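The top view shows the chamber at about (255,180), its port at (237,181), the ajar door from (198,215) to (279,238), and the thermometer dial at (397,212). The side view shows the dial at (269,242) and the stand base at (269,299). I'll enlarge these areas.

Run:
```python
import cv2,numpy as np
t=cv2.imread("pics/top0.png");s=cv2.imread("pics/side0.png")
a=cv2.resize(t[130:265,185:325],None,fx=5,fy=5,interpolation=cv2.INTER_CUBIC)[:600]
cv2.imwrite("pics/c1.png",a[:,:800])
b=cv2.resize(t[190:250,355:425],None,fx=5.5,fy=5.5,interpolation=cv2.INTER_CUBIC)
c=cv2.resize(s[225:315,240:300],None,fx=5.5,fy=5.5,interpolation=cv2.INTER_CUBIC)
m=np.zeros((500,730,3),np.uint8);m[:b.shape[0],:b.shape[1]]=b;m[:c.shape[0],390:390+c.shape[1]]=c
cv2.imwrite("pics/c2.png",m)
```

```text
(no output)
```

View pics/c1.png

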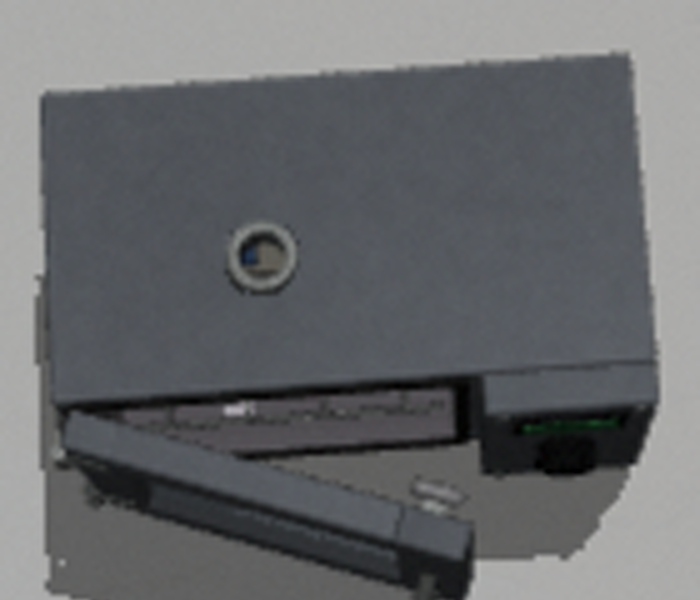

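View pics/c2.png

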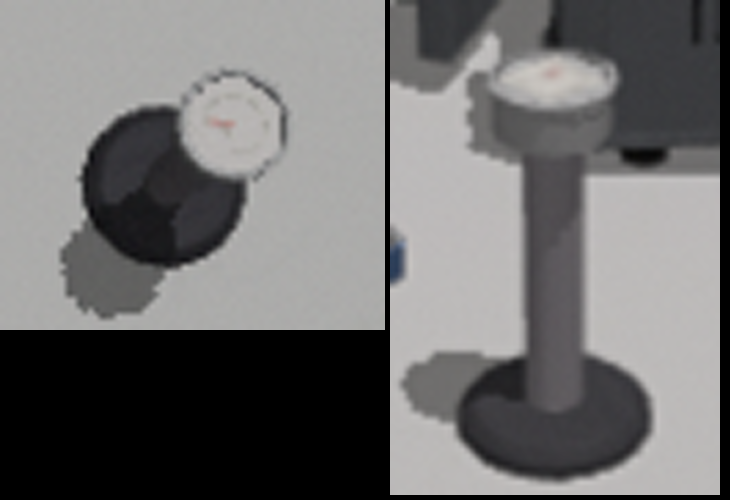

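The crops put the port bushing at c1 (262,257), the roof corners at (42,94), (628,54), (657,362) and (55,403), and the door's top edge from (66,430) to (470,525). In c2 the dial centre is at (234,125) from above and (555,80) from the side, with the base centre at (165,187).

```bash
cat > h.py <<'E'
from workcell import *
import cv2,numpy as np
def ray(n,uv):
    k=get_calibration(n);K=np.array([[k['fx'],0,k['cx']],[0,k['fy'],k['cy']],[0,0,1]])
    R=cv2.Rodrigues(k['rvec'])[0];return -R.T@k['tvec'],R.T@np.linalg.inv(K)@[uv[0],uv[1],1]
def at(n,uv,z):
    o,d=ray(n,uv);return (o+d*(z-o[2])/d[2]).round(4)
def proj(n,p):
    k=get_calibration(n);K=np.array([[k['fx'],0,k['cx']],[0,k['fy'],k['cy']],[0,0,1]])
    q=cv2.Rodrigues(k['rvec'])[0]@np.array(p)+k['tvec'];q=K@q;return (q[:2]/q[2]).round(1)
def wray(uv,obs):
    from scipy.spatial.transform import Rotation as Ro
    k=get_calibration("wrist");T=k['tool_from_camera'];R=Ro.from_euler('xyz',obs['tcp_rot'],degrees=True).as_matrix()
    d=T[:3,:3]@[(uv[0]-k['cx'])/k['fx'],(uv[1]-k['cy'])/k['fy'],1]
    return obs['ee_pos']+R@T[:3,3],R@d
def wat(uv,z,obs):
    o,d=wray(uv,obs);return (o+d*(z-o[2])/d[2]).round(4)
E
python3 - <<'E'
from h import *
f=lambda u,v,o,s:(o[0]+(u+.5)/s-.5,o[1]+(v+.5)/s-.5)
c=lambda u,v,z:at("top",f(u,v,(185,130),5),z)
print("port",c(262,257,.171))
for p in [(42,94),(628,54),(657,362),(55,403)]:print("roof",c(*p,.165))
print("column front", c(485,415,.163),c(655,400,.163))
for p in [(70,412),(473,522),(465,570),(62,447)]:print("door",c(*p,.163))
print("dial top",at("top",f(234,125,(355,190),5.5),.143),"base",at("top",f(165,187,(355,190),5.5),.010))
print("side dial",at("side",f(165,80,(240,225),5.5),.143), "side base",at("side",f(165,415,(240,225),5.5),.006))
for uv in [(172,298),]:print("batt",at("top",uv,.027))
print("conn",at("top",(344,259),.025),"relay",at("top",(388,156),.034))
E
```

```text
port [0.6014 0.1105 0.171 ]
roof [0.6846 0.202  0.165 ]
roof [ 0.6818 -0.0552  0.165 ]
roof [ 0.5429 -0.0544  0.165 ]
roof [0.5461 0.203  0.165 ]
column front [0.5263 0.0208 0.163 ] [ 0.5268 -0.0521  0.163 ]
door [0.5421 0.1971 0.163 ]
door [0.4807 0.0297 0.163 ]
door [0.4606 0.0347 0.163 ]
door [0.5272 0.2012 0.163 ]
dial top [ 0.5103 -0.2297  0.143 ] base [ 0.5095 -0.2295  0.01  ]
side dial [ 0.5115 -0.2316  0.143 ] side base [ 0.5107 -0.2318  0.006 ]
batt [0.3731 0.288  0.027 ]
conn [ 0.4306 -0.12    0.025 ] relay [ 0.6718 -0.2536  0.034 ]
```

The manual's scale: shifts go in shares of 0.6 m and turns go in shares of 180 degrees. Converting my numbers, -44.8 cm / 60 = -0.7467, 16.6 cm / 60 = 0.2767, -1.132 rad / 3.1416 = -0.3603.

{"method": "servo_tool", "body": {
  "moves": [
    [0.2767,-0.7467,0,-0.3603],
    [0.2767,-0.7467,0,-0.3603],
    [0.2767,-0.7467,0,-0.3603],
    [0.2767,-0.7467,0,-0.3603],
    [0.2767,-0.7467,0,-0.3603],
    [0.2767,-0.7467,0,-0.3603],
    [0.2767,-0.7467,0,-0.3603],
    [0.2767,-0.7467,0,-0.3603],
    [0.2767,-0.7467,0,-0.3603],
    [0.2767,-0.7467,0,-0.3603],
    [0.2767,-0.7467,0,-0.3603],
    [0.2767,-0.7467,0,-0.3603],
    [0.2767,-0.7467,0,-0.3603],
    [0.2767,-0.7467,-0.15,-0.3603],
    [0.2767,-0.7467,-0.15,-0.3603],
    [0.2767,-0.7467,-0.15,-0.3603],
    [0.2767,-0.7467,-0.15,-0.3603],
    [0.2767,-0.7467,-0.15,-0.3603]
  ],
  "claw": 1
}}

```text
time: 1.6
ee_pos: [0.3999, 0.0504, 0.1429]
tcp_rot: [179.9, -0.0, 90.0]
wrist_force: [0.5, -0.8, 1.2]
opening: 0.0003
grasp_force: 0.0
```

To row units: 10 cm / 60 = 0.1667, 9.8 cm / 60 = 0.1633.

{"method": "servo_tool", "body": {
  "moves": [
    [0.0333,0,0,0],
    [0.0667,0,0,0],
    [0.0833,0,0,0],
    [0.0933,0,0,0],
    [0.1033,0,0,0],
    [0.1133,0,0,0],
    [0.1233,0,0,0],
    [0.1333,0,0,0],
    [0.1417,0,0,0],
    [0.15,0,0,0],
    [0.1567,0,0,0],
    [0.1633,0,0,0],
    [0.1667,0,0,0],
    [0.1667,0,0,0],
    [0.1667,0,0,0]
  ]
}}

```text
time: 2.85
ee_pos: [0.4996, 0.0499, 0.1412]
tcp_rot: [-180.0, -0.0, 90.0]
wrist_force: [-0.2, -0.0, 0.3]
opening: 0.0001
grasp_force: 0.0
```

To row units: 1.2 cm / 60 = 0.02, 1.1 cm / 60 = 0.0183.

{"method": "servo_tool", "body": {
  "moves": [
    [0.0033,0,0,0],
    [0.0067,0,0,0],
    [0.01,0,0,0],
    [0.0133,0,0,0],
    [0.015,0,0,0],
    [0.0167,0,0,0],
    [0.0183,0,0,0],
    [0.02,0,0,0],
    [0.02,0,0,0]
  ]
}}

```text
time: 3.6
ee_pos: [0.5118, 0.0499, 0.1413]
tcp_rot: [180.0, -0.0, 90.0]
wrist_force: [0.4, 0.4, -0.3]
opening: 0.0001
grasp_force: 0.0
```

Run:
```python
from h import *
t=camera("top");s=camera("side")
b=cv2.resize(t[130:265,185:325],None,fx=4,fy=4,interpolation=cv2.INTER_CUBIC)
cv2.imwrite("pics/d1.png",b[:,:,::-1])
```

```text
(no output)
```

View pics/d1.png

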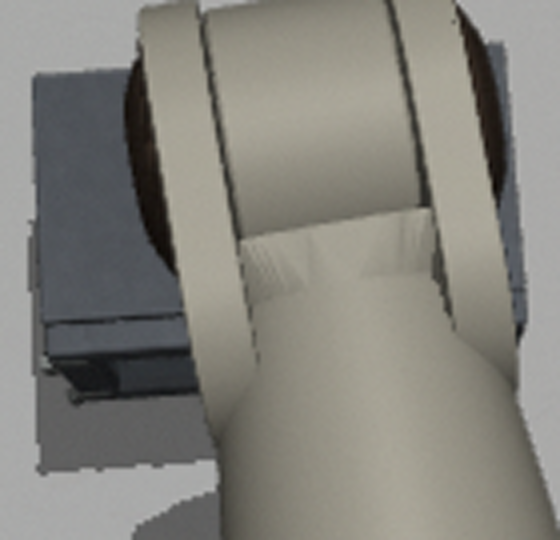

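The door now looks nearly parallel to the front (its top edge runs from (45,355) to (185,345)), but the arm hides the free edge. I'll push on until I feel resistance.

To row units: 0.3 cm / 60 = 0.005, 0.2 cm / 60 = 0.0033.

{"method": "servo_tool", "body": {
  "moves": [
    [0.0017,0,0,0],
    [0.0033,0,0,0],
    [0.005,0,0,0],
    [0.005,0,0,0]
  ]
}}

```text
time: 4.03
ee_pos: [0.5123, 0.0499, 0.1413]
tcp_rot: [-179.7, -0.0, 90.0]
wrist_force: [-15.4, 0.5, 6.9]
opening: 0.0002
grasp_force: 7.6
```

{"method": "servo_tool", "body": {
  "moves": [
    [0.0017,0,0,0],
    [0.0017,0,0,0],
    [0.0017,0,0,0]
  ]
}}

```text
time: 4.28
ee_pos: [0.5124, 0.0499, 0.1412]
tcp_rot: [-179.6, -0.0, 90.0]
wrist_force: [-20.1, 0.8, 9.7]
opening: 0.0002
grasp_force: 10.1
```

To row units: -28 cm / 60 = -0.4667, -24 cm / 60 = -0.4.

{"method": "servo_tool", "body": {
  "moves": [
    [-0.05,0,0,0],
    [-0.1,0,0,0],
    [-0.1,0,0.0667,0],
    [-0.1,0,0.1333,0],
    [-0.1,0,0.2,0],
    [-0.0667,-0.0667,0.2,0],
    [-0.0333,-0.1333,0.2,0],
    [-0.0083,-0.2,0.2,0],
    [-0.0083,-0.2667,0.2,0],
    [-0.0083,-0.3333,0.2,0],
    [-0.0083,-0.4,0.2,0],
    [-0.0083,-0.4667,0.2,0],
    [-0.0083,-0.4667,0.2,0],
    [-0.0083,-0.4667,0.2,0],
    [-0.0083,-0.4667,0.2,0]
  ],
  "claw": 0
}}

```text
time: 5.53
ee_pos: [0.5106, -0.2302, 0.2612]
tcp_rot: [-180.0, -0.0, 90.0]
wrist_force: [1.0, 0.8, -1.0]
opening: 0.0857
grasp_force: 0.0
```

Run:
```python
from h import *
o=get_obs();print(o['ee_pos'],o['tcp_rot'],o['time'])
w=camera("wrist");t=camera("top")
m=np.zeros((420,800,3),np.uint8);m[:,:400]=w[:,80:480];c=cv2.resize(t[130:260,185:318],None,fx=3,fy=3);m[:c.shape[0],400:400+c.shape[1]]=c
cv2.imwrite("pics/e1.png",m[:,:,::-1]);cv2.imwrite("pics/w1.png",w[:,:,::-1]);cv2.imwrite("pics/t1.png",t[:,:,::-1])
```

```text
[ 0.51063272 -0.23016373  0.26115012] [-1.79989759e+02 -2.01779008e-02  8.99506876e+01] 5.5333
```

View pics/e1.png

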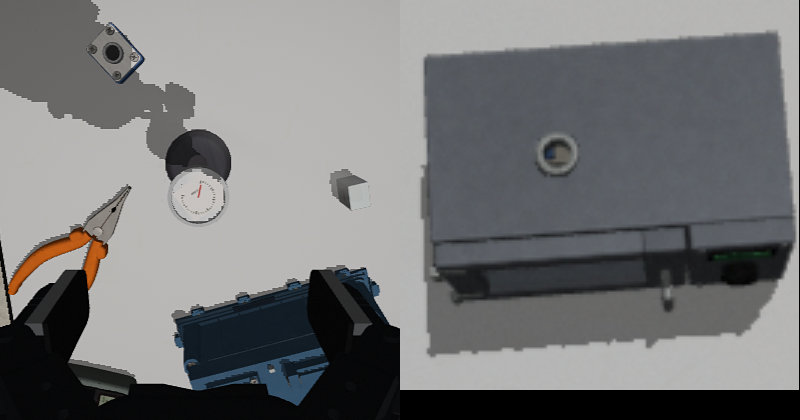

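The door is flush with the control column. In the wrist view the dial centre is at about (277.5,196) in the full picture.

Run:
```python
from h import *
o=get_obs();w=cv2.imread("pics/w1.png");print("dial",wat((277.5,196),.143,o))
g=cv2.cvtColor(w,cv2.COLOR_BGR2GRAY);c=cv2.HoughCircles(cv2.medianBlur(g[150:240,230:330],3),cv2.HOUGH_GRADIENT,1,60,param1=100,param2=15,minRadius=22,maxRadius=40)
print(c+[230,150,0] if c is not None else 0)
t=cv2.imread("pics/t1.png",0);c=cv2.HoughCircles(cv2.resize(t[165:198,220:255],None,fx=8,fy=8,interpolation=cv2.INTER_CUBIC),cv2.HOUGH_GRADIENT,1,100,param1=100,param2=15,minRadius=40,maxRadius=80);print(c)
for x,y,r in c[0]:
  uv=(220+(x+.5)/8-.5,165+(y+.5)/8-.5);print(uv,at("top",uv,.171))
```

```text
dial [ 0.5107 -0.2259  0.143 ]
[[[280.5        196.5         28.79999924]]]
[[[143.5 135.5  44.9]]]
(np.float32(237.5), np.float32(181.5)) [0.6002 0.1095 0.171 ]
```

{"method": "servo_tool", "body": {
  "moves": [
    [0,0.0017,-0.0667,0],
    [0,0.0017,-0.1333,0],
    [0,0.0017,-0.1833,0],
    [0,0.0017,-0.2167,0],
    [0,0.0017,-0.2333,0],
    [0,0.0017,-0.2483,0],
    [0,0.0017,-0.2483,0],
    [0,0.0017,-0.2483,0]
  ]
}}

```text
time: 6.3
ee_pos: [0.5112, -0.2288, 0.1134]
tcp_rot: [179.9, 0.0, 90.0]
wrist_force: [0.8, 0.0, 0.5]
opening: 0.0856
grasp_force: 0.0
```

{"method": "servo_tool", "body": {
  "moves": [
    [0,0,0,0],
    [0,0,0,0],
    [0,0,0,0],
    [0,0,0,0],
    [0,0,0,0],
    [0,0,0,0],
    [0,0,0,0],
    [0,0,0,0],
    [0,0,0,0],
    [0,0,0,0],
    [0,0,0,0],
    [0,0,0,0]
  ],
  "claw": 1,
  "force": 40
}}

```text
time: 7.3
ee_pos: [0.5109, -0.2294, 0.1134]
tcp_rot: [179.9, 0.0, 90.0]
wrist_force: [-1.4, -0.2, 6.4]
opening: 0.043
grasp_force: 40.2
```

To row units: 19 cm / 60 = 0.3167, 18.5 cm / 60 = 0.3083.

{"method": "servo_tool", "body": {
  "moves": [
    [0,0,0.0083,0],
    [0,0,0.025,0],
    [0,0,0.05,0],
    [0,0,0.0833,0],
    [0,0,0.1167,0],
    [0,0,0.15,0],
    [0,0,0.1833,0],
    [0,0,0.2167,0],
    [0,0,0.25,0],
    [0,0,0.2833,0],
    [0,0,0.3083,0],
    [0,0,0.3167,0],
    [0,0,0.3167,0],
    [0,0,0.3167,0]
  ]
}}

```text
time: 8.47
ee_pos: [0.5107, -0.2292, 0.3019]
tcp_rot: [-180.0, -0.0, 90.0]
wrist_force: [0.7, -0.5, -0.2]
opening: 0.0426
grasp_force: 40.7
```

Run:
```python
from h import *
o=get_obs();print(o['ee_pos'],o['opening'],o['grasp_force'])
s=camera("side");w=camera("wrist")
cv2.imwrite("pics/s2.png",s[:,:,::-1])
m=np.zeros((420,800,3),np.uint8);c=cv2.resize(s[130:310,210:330],None,fx=2.33,fy=2.33,interpolation=cv2.INTER_CUBIC);m[:c.shape[0],:c.shape[1]]=c;m[:,300:]=w[:,30:530]
cv2.imwrite("pics/e2.png",m[:,:,::-1])
```

```text
[ 0.51072982 -0.22916202  0.30188146] 0.042586667894930264 40.68956775474362
```

View pics/e2.png

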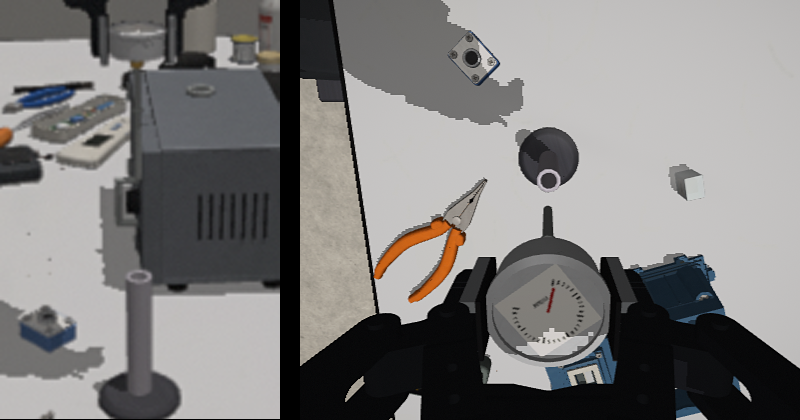

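The dial is held level, the stand is still upright, and the stem tip is at wrist pixel (277,208). Next I carry it over the port, keeping the tip about 3 cm above it.

To row units: 33.9 cm / 60 = 0.565, 33 cm / 60 = 0.55.

{"method": "servo_tool", "body": {
  "moves": [
    [0.0083,0.0333,0,0],
    [0.02,0.075,0,0],
    [0.0333,0.125,0,0],
    [0.0467,0.175,0,0],
    [0.06,0.225,0,0],
    [0.0733,0.275,0,0],
    [0.0867,0.325,0,0],
    [0.1,0.375,0,0],
    [0.1133,0.425,0,0],
    [0.1267,0.475,0,0],
    [0.1383,0.5167,0,0],
    [0.1467,0.55,0,0],
    [0.15,0.565,0,0],
    [0.15,0.565,0,0],
    [0.15,0.565,-0.0167,0],
    [0.15,0.565,-0.025,0],
    [0.15,0.565,-0.025,0],
    [0.15,0.565,-0.025,0],
    [0.15,0.565,-0.025,0]
  ]
}}

```text
time: 10.15
ee_pos: [0.6005, 0.1091, 0.2877]
tcp_rot: [180.0, 0.0, 89.9]
wrist_force: [-0.2, -0.2, -0.9]
opening: 0.0427
grasp_force: 40.7
```

Run:
```python
from h import *
o=get_obs();print(o['ee_pos'],o['tcp_rot'],o['opening'],o['grasp_force'],o['time'])
s=camera("side");w=camera("wrist")
cv2.imwrite("pics/s3.png",s[:,:,::-1]);cv2.imwrite("pics/w3.png",w[:,:,::-1])
m=np.zeros((600,800,3),np.uint8);c=cv2.resize(s[95:195,270:335],None,fx=6,fy=6,interpolation=cv2.INTER_CUBIC);m[:,:390]=c
c=cv2.resize(w[130:250,238:318],None,fx=5,fy=5,interpolation=cv2.INTER_CUBIC);m[:,400:]=c
cv2.imwrite("pics/e3.png",m[:,:,::-1])
print("pred side tip",proj("side",o['ee_pos']+[0,0,.0086-.105]),"port side",proj("side",[.601,.110,.171]))
```

```text
[0.60054587 0.10913659 0.28771639] [1.79983418e+02 1.04549016e-03 8.99476039e+01] 0.04270615225243223 40.73505753854988 10.15
pred side tip [295.4 160.6] port side [295.5 168. ]
```

View pics/e3.png

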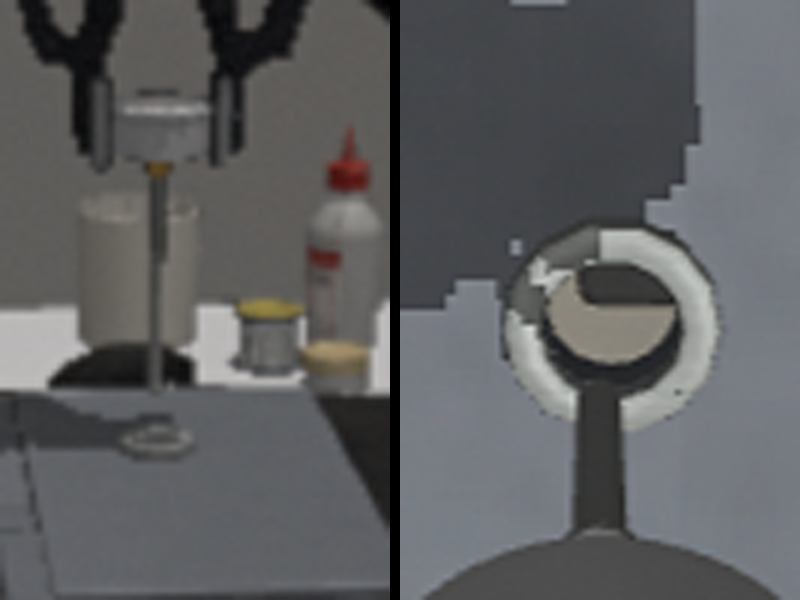

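Side view: the tip (155,390) is almost directly above the bushing centre (156,440). Wrist view: the tip is at (599,388) and the bushing centre at (612,328). I'll turn both into offsets.

Run:
```python
from h import *
o=get_obs();e=o['ee_pos']
tip=wat((277.4,207.2),e[2]-.0964,o);port=wat((280,195.2),.171,o)
print("wrist tip",tip,"port",port,"d",port-tip)
print("dial-nut,tip side proj",proj("side",e+[0,0,.0086]),proj("side",e+[0,0,-.0964]),"1mm x",proj("side",e+[.01,0,-.0964]))
print("side seen nut x",270+159/6-.42,"tip",270+155/6-.42,"port",270+156.5/6-.42, 95+440/6-.42)
```

```text
wrist tip [0.6005 0.1109 0.1914] port [0.6023 0.1137 0.171 ] d [ 0.0018  0.0028 -0.0204]
dial-nut,tip side proj [296.2 120. ] [295.5 160.5] 1mm x [299.3 160.4]
side seen nut x 296.08 tip 295.4133333333333 port 295.6633333333333 167.91333333333333
```

To row units: -1.4 cm / 60 = -0.0233, -1.2 cm / 60 = -0.02.

{"method": "servo_tool", "body": {
  "moves": [
    [0.0008,0.0017,-0.0067,0],
    [0.0022,0.0033,-0.0133,0],
    [0.0022,0.0033,-0.02,0],
    [0.0022,0.0033,-0.0233,0],
    [0.0022,0.0033,-0.0233,0],
    [0.0022,0.0033,-0.0233,0]
  ]
}}

```text
time: 10.75
ee_pos: [0.6018, 0.1119, 0.2731]
tcp_rot: [-180.0, 0.0, 90.0]
wrist_force: [-0.2, 0.3, -0.4]
opening: 0.0425
grasp_force: 40.7
```

Run:
```python
from h import *
o=get_obs();print(o['ee_pos'],o['tcp_rot'],o['grasp_force'],o['time'])
s=camera("side");w=camera("wrist")
m=np.zeros((600,800,3),np.uint8);c=cv2.resize(s[140:180,275:315],None,fx=9.75,fy=9.75,interpolation=cv2.INTER_CUBIC);m[:390,:390]=c
c=cv2.resize(w[160:230,253:303],None,fx=8,fy=8,interpolation=cv2.INTER_CUBIC);m[:560,400:]=c
cv2.imwrite("pics/e4.png",m[:,:,::-1])
```

```text
[0.60183904 0.11192283 0.27306793] [-1.79975020e+02  4.25943385e-03  9.00053608e+01] 40.74544925533701 10.75
```

View pics/e4.png

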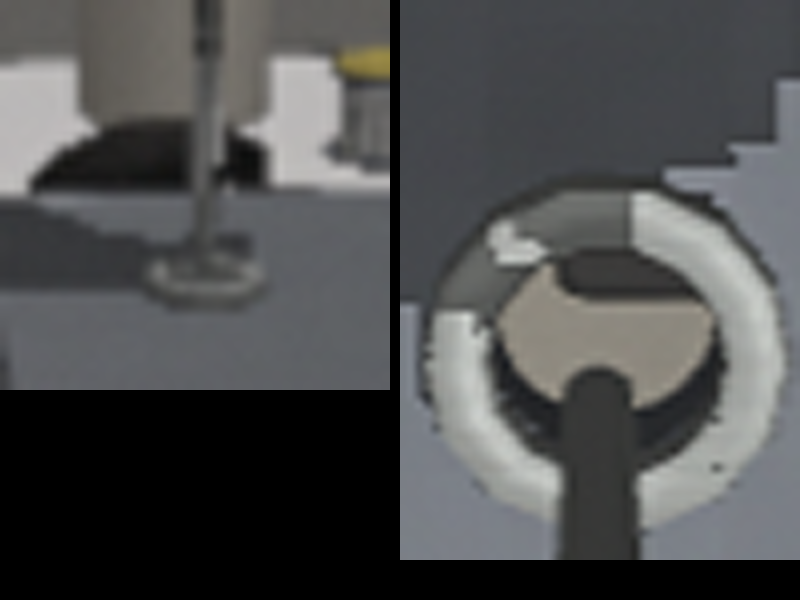

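The tip (598,400) sits about 8 px left of the bushing centre (606,358) in the wrist crop. In the side crop it is at 203 against 206, which is the same +x offset.

Run:
```python
from h import *
o=get_obs();e=o['ee_pos']
tip=wat((277.3,209.6),e[2]-.0964,o);port=wat((278.3,204.3),.171,o)
print("wrist tip",tip,"port",port,"d",port-tip)
for y in (355,361): print(wat((278.3,160+(y+.5)/8-.5),.171,o))
```

```text
wrist tip [0.6017 0.1117 0.1771] port [0.6023 0.1136 0.171 ] d [ 0.0006  0.0019 -0.0061]
[0.6023 0.1139 0.171 ]
[0.6023 0.1133 0.171 ]
```

To row units: -4.5 cm / 60 = -0.075, -4.4 cm / 60 = -0.0733.

{"method": "servo_tool", "body": {
  "moves": [
    [0.0012,0.0025,0,0],
    [0.0012,0.0025,0,0],
    [0.0012,0.0025,0,0],
    [0.0012,0.0025,-0.0083,0],
    [0.0012,0.0025,-0.0167,0],
    [0.0012,0.0025,-0.0267,0],
    [0.0012,0.0025,-0.0367,0],
    [0.0012,0.0025,-0.0467,0],
    [0.0012,0.0025,-0.0567,0],
    [0.0012,0.0025,-0.0667,0],
    [0.0012,0.0025,-0.0733,0],
    [0.0012,0.0025,-0.075,0],
    [0.0012,0.0025,-0.075,0]
  ]
}}

```text
time: 11.93
ee_pos: [0.6025, 0.1134, 0.2279]
tcp_rot: [-180.0, 0.0, 90.0]
wrist_force: [-0.4, 0.3, -1.4]
opening: 0.0433
grasp_force: 40.7
```

Run:
```python
from h import *
o=get_obs();print(o['ee_pos'],o['tcp_rot'],o['grasp_force'],o['wrist_force'],o['time'])
s=camera("side");w=camera("wrist")
m=np.zeros((600,800,3),np.uint8);c=cv2.resize(s[120:180,275:315],None,fx=9.75,fy=9.75,interpolation=cv2.INTER_CUBIC);m[:585,:390]=c
c=cv2.resize(w[160:260,238:318],None,fx=5,fy=5,interpolation=cv2.INTER_CUBIC);m[:500,400:]=c
cv2.imwrite("pics/e5.png",m[:,:,::-1])
```

```text
[0.60250339 0.1133634  0.22792952] [-1.79969890e+02  7.35556486e-03  9.00015888e+01] 40.74404453916941 [-0.44680677  0.31657138 -1.39692335] 11.9333
```

View pics/e5.png

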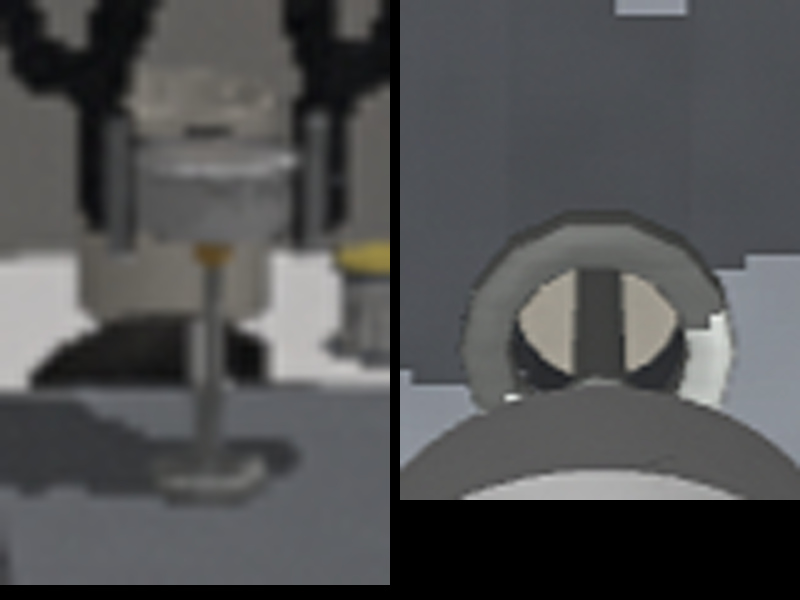

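In both crops the stem is centred in x: side 208 against a bushing centre of 209, wrist 600 against a bore centre of 600. I'll check y using the dial and the stand tube seen in the earlier wrist view.

```bash
python3 - <<'E'
from h import *
o=get_obs();o=dict(o);e=np.array([.51073,-.22916,.30188]);o['ee_pos']=e;o['tcp_rot']=np.array([180,0,90.])
print("tube rim",wat((278,181),.122,o))
print("dial top",wat((278.5,308),e[2]+.0296,o),"+2px",wat((278.5,310),e[2]+.0296,o))
print("tip c",wat((277,211),e[2]-.0964,o))
# port ring fit in the e4-pose picture
w=cv2.imread("pics/w3.png",0)
E
python3 - <<'E'
import sys; sys.path.insert(0,'.')
import os; os.chdir('.')
from h import *
# current picture: predicted pixel of points on TCP axis and port candidates
from scipy.spatial.transform import Rotation as Ro
o=get_obs();k=get_calibration("wrist");R=Ro.from_euler('xyz',o['tcp_rot'],degrees=True).as_matrix()
def wp(p):
    T=np.linalg.inv(k['tool_from_camera']);q=T@np.r_[R.T@(np.array(p)-o['ee_pos']),1];return np.round([k['fx']*q[0]/q[2]+k['cx'],k['fy']*q[1]/q[2]+k['cy']],1)
x=o['ee_pos'][0]
for y in (.110,.112,.114): print(y,"ring far(-y) outer/inner",((wp([x,y-.016,.171])-[238,160]+.5)*5-.5)[1].round(1),((wp([x,y-.010,.171])-[238,160]+.5)*5-.5)[1].round(1))
E
```

```text
tube rim [ 0.5109 -0.229   0.122 ]
dial top [ 0.5109 -0.2255  0.3315] +2px [ 0.5109 -0.2263  0.3315]
tip c [ 0.5102 -0.2304  0.2055]
0.11 ring far(-y) outer/inner 505.5 458.0
0.112 ring far(-y) outer/inner 489.5 442.0
0.114 ring far(-y) outer/inner 474.0 426.0
```

To row units: -2.05 cm / 60 = -0.0342, -1.9 cm / 60 = -0.0317.

{"method": "servo_tool", "body": {
  "moves": [
    [0,-0.0003,-0.0067,0],
    [0,-0.0005,-0.0133,0],
    [0,-0.0005,-0.02,0],
    [0,-0.0005,-0.0267,0],
    [0,-0.0005,-0.0317,0],
    [0,-0.0005,-0.0342,0],
    [0,-0.0005,-0.0342,0],
    [0,-0.0005,-0.0342,0],
    [0,-0.0005,-0.0342,0],
    [0,-0.0005,-0.0342,0],
    [0,-0.0005,-0.0342,0]
  ]
}}

```text
time: 12.95
ee_pos: [0.6027, 0.1131, 0.208]
tcp_rot: [180.0, -0.0, 90.0]
wrist_force: [0.5, 0.4, -1.7]
opening: 0.0425
grasp_force: 40.7
```

Run:
```python
from h import *
o=get_obs();print(o['ee_pos'],o['wrist_force'],o['grasp_force'],np.abs(o['qd']).max())
s=camera("side");t=camera("top")
b=cv2.imread("pics/t1.png")[:,:,::-1]
# door region unchanged since it was seen shut (grip bar and door front, top view)
print("door diff",np.abs(t[205:240,190:225].astype(int)-b[205:240,190:225]).mean())
print("pred side case underside",proj("side",o['ee_pos']+[0,0,.0086]))
g=cv2.cvtColor(s,cv2.COLOR_RGB2GRAY).astype(int)
hsv=cv2.cvtColor(s,cv2.COLOR_RGB2HSV);ys,xs=np.where((hsv[130:170,285:308,1]>110));print("brass nut px",xs.mean()+285 if len(xs) else 0,ys.min()+130 if len(ys) else 0,ys.max()+130 if len(ys) else 0,"pred nut bottom",proj("side",o['ee_pos']+[0,0,-.0014]))
```

```text
[0.60273405 0.11311146 0.20799985] [ 0.45505841  0.37838652 -1.74095193] 40.749043310643174 0.10491937075287576
door diff 39.524897959183676
pred side case underside [296.3 150.7]
brass nut px 296.0 153 154 pred nut bottom [296.2 154.4]
```

The brass nut is where it should be (rows 153–154, predicted bottom 154.4), so the ring is at the right level. There is no side force on the tool. The door patch comparison told me nothing because the arm and its shadow cover that area, but the door was seen flush with the column and nothing has touched it since.

```bash
python3 -c "
from workcell import *
print(job_done())"
```

```text
the job is handed in; nothing more can be done
None
```

I handed the job in, with no verdict returned: the door is shut on its catch, and the gripper alone holds the thermometer upright in the port, ring about level with the port's top, with front-to-back (x) centring confirmed and left-right (y) centring estimated to about 1 mm.

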